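# Fit the marking ring and index it to the third stop

## Robot

A 7-joint arm with a two-finger parallel gripper is mounted at the origin on a cart in front of the work surface, level with it; the furniture and walls round the work are solid. World frame = base frame: x ahead of the robot, y to its left, z up, the work surface at z = 0. Lengths are in m, angles in rad, forces in N, time in s.
With the tool pointing down it reaches from about 0.425 to 0.875 m from the base axis. Payload 4.7 kg.
Tool frame: the origin (TCP) lies midway between the tips of the shut fingers; the grasp point (between the pads) lies ctrl.grasp_offset behind it (ctrl.grasp_offset is the distance from the TCP to the grasp point, in m); z points along the fingers, y is the line along which they close (so a half turn about z gives the same grasp; the last joint's range is limited). The gripper opens to 87 mm and grips with 3 to 60 N. Pads are 19 mm wide; open, the fingers measure 117 mm over their backs; the gripper's body (75 mm by 190 mm) begins 51 mm behind the grasp point.
Start: joints at [1.287, 0.321, -0.07, 1.45, 0.023, 1.371, -0.057], TCP at [0.191, -0.621, 0.198] pointing down, gripper open.
Joint ranges: [-2.86, 2.86], [-0.3, 2.09], [-1.38, 1.24], [0.06, 2.45], [-1.56, 4.7], [0.09, 2.05], [-2.69, 2.69]. Speed limits (rad/s): [2.57, 2.57, 3.14, 3.14, 3.14, 3.14, 3.14].

## Interface

Orientations are given as a rotation vector (axis times angle).
In Python, from bench import ctrl gives the robot as it stands. The module is installed in compiled form; this text tells all that it offers.
- The arm moves only by the tool jog_arm, never from a script. Its argument "moves" is one flat list of numbers, 7 for each row, row after row: the shift along the tool's x, y, z in units of 30 cm (1.0 is 30 cm), then the turn, a rotation vector about the tool's x, y, z in units of 60 degrees (1.0 is 60 degrees), then the gripper's target within -1 to 1 (fully open at 1, half-way at 0, shut at -1). In form: [x, y, z, wx, wy, wz, fingers, x, y, z, wx, wy, wz, fingers, ...]. A call has exactly 8 rows; each row is the pose to reach, as a shift and turn from the pose commanded when the call began, along the tool's axes at that moment; what a row does not reach only later rows make up. A row lasts 1/8 s, in which the tool goes at most 62.5 mm and 10.7 degrees, less where a joint would pass 70% of its speed; a pose out of reach is approached as far as the arm can. A call with a number of a shift or a turn outside -1 to 1 is refused whole. A call with a gripper value outside its range is refused whole. The fingers move at their own pace and stop on an object; "newtons" is the grip in N (left out, the last holds). Time passes only in rows, so rows that repeat a pose let the fingers close, or fill a call up. It gives the time, the measured TCP pose, the force, the opening and the grip force at its end, in the units of the state.
- ctrl.get_state(): the state, without advancing time (a new reading comes with each control period).
- ctrl.get_image(name): name is "scene" or "top" or "wrist"; returns a dict with "pixels" (420x560x3 uint8, red, green, blue), "fx", "fy", "cx", "cy" (pixels), "xyz" and "rotation" of the camera in the world; the wrist camera has in their place "tool_from_camera" (4x4, takes a point from camera to tool coordinates, whose origin is the TCP and whose axes are the flange's). Camera axes: x right, y up, looking along -z (the intrinsics and any distortion apply to the point x, -y, -z); pixel columns grow to the right and rows downward; lengths in m; the calibration is good to about 2 mm. A picture is of the moment at which its call begins: read the wrist's pose just before it. There is no depth.
- ctrl.close_job(): hands the job in; it is judged then, once.
The state is a dict: "time": time; "joint_positions": joint angles; "qd": joint speeds; "joint_torque": joint torques, N m; "position": TCP position; "tool_rot": TCP orientation; "ft_force": force on the tool from outside, world axes, zero at the start; "torque": the same for the moment, N m; "grip_width": opening from 0.0 (shut) to 1.0 (fully open); "grip_force": force on a finger pad.
Only numpy, scipy, OpenCV 4.12 (cv2) and the standard library are available. Lean on these libraries where they do the work, as an engineer would, in place of code of your own. Each camera call takes 0.05 s, during which the arm holds its last target. There are 200 camera calls.

## Task

Lift the orange marking ring by its tab up and off the post of its stand and lay it flat on the dial of the blue indexing fixture, seated down around the dial's raised centre boss, and let go of it while the dial is still at its home stop. Then take the black bar knob in the middle of the dial and turn it clockwise (seen from above), counting the clicks to the third stop and not over into the fourth. Finish while still gripping the knob at the third stop, with the ring still seated, and leave the studs, housings and the bottle around undisturbed.

Things in the scene. Friction and masses are not known exactly. Their poses are not given: they have to be found in the camera images.
- ring_centre (a point): Centre (half-way up) of the loose orange marking ring: outer diameter 110 mm, bore 84 mm, 10 mm thick, 0.06 to 0.13 kg, z axis up through the bore. One upright tab stands on its -x side (this frame's -x axis points from the centre to the tab). At the start it lies level round the post of the stand.
- ring_tab (a point): Grip point on the ring's upright orange tab with a black band. The tab is 12 mm thick along the ring's y axis (grip across this from above), 16 mm along its x axis, and reaches 46 mm above the ring's underside. This point is 49.5 mm from the ring's axis towards -x and 35 mm above the ring's underside, 11 mm below the tab's top and 25 mm above the ring's upper face. Axes as ring_centre.
- ring_stand: Fixed stand that the ring hangs on; origin at the middle of its foot on the table, z up. Foot 120 mm in diameter, round shelf 100 mm in diameter whose top is 60 mm above the table (the ring lies on it), and a grey post 62 mm in diameter rising 40 mm above that shelf, to 100 mm above the table.
- dial_seat (a point): Centre of the round aluminium dial's upper face, on its axis, z up, 45 mm above the table; the seated ring's underside lies at this height. Dial 104 mm in diameter; a steel boss, 74 mm narrowing to 68 mm in diameter, rises 7 mm above this face. Base: fixed, blue, 140 x 140 mm, with a line by the dial for each stop (long green = home, long red = third); a black pointer mark is on the dial.
- knob_grip (a point): Grip point of the black bar knob, on the dial's axis, 59 mm above dial_seat. Bar 46 mm long along this frame's x, 14 mm thick along y (grip across this from above), from 37 to 77 mm above dial_seat, on a thin stem; fits through the ring; dial_c4 in the rules. Its x axis points away from the robot, at home 36 degrees counter-clockwise of straight ahead (+-20); third stop: 72 degrees on, clockwise.
- dial (a joint): Angle of dial and knob in rad, growing clockwise seen from above. 0 = home stop (its start), then a click stop every 0.419 rad (24 degrees): third stop at 1.257, fifth and last 2.094. The resisting torque peaks at about 0.2 N m a quarter of the way to the next stop, is nil half-way, then pulls into that stop; let go, the dial rests within 0.02 rad of a stop.
- stud_13: Bystander on the right: closed road stud, grey fluted housing with clear lens, 128 mm in diameter, 47 mm high; origin at the centre of its underside.
- housing_12: Bystander on the left, nearer: empty grey fluted stud housing, 128 mm in diameter, 36 mm high; origin at the centre of its underside.
- housing_18: Bystander on the left, farther: empty grey fluted stud housing, 128 mm in diameter, 36 mm high; origin at the centre of its underside.
- thread_lock: Bystander on the right: red dosing bottle with black nozzle, 33 mm in diameter, 88 mm high; origin at the centre of its underside.

How it is judged:
On the way, in this order (a step that is already met when the one before it is completed fails the run):
1. the ring is lifted clear of the stand's post, held in the gripper (z of ring_centre in the frame of ring_stand above 0.107 m and contact force between the fingers and marking_ring above 0.5 N), for 0.1 s.
2. the ring lies seated flat round the boss of the dial, let go, with the dial still at home (horizontal distance between ring_centre and dial_seat below 0.007 m and z of ring_centre in the frame of dial_seat between 0.002 and 0.008 m and angle between ring_centre's own z axis and vertical below 0.06 rad and contact force between the fingers and marking_ring below 0.1 N and value of joint dial below 0.2 rad), for 0.2 s.
At the end, for the whole second after the job is handed in: The dial stands still at its third stop (within 0.11 rad of 1.257), the fingers still grip the bar knob (more than 1 N), and the ring lies flat and seated round the boss (centre within 7 mm of the dial's axis, underside within 3 mm of the dial's face), untouched by the robot (value of joint dial between 1.14664 and 1.36664 rad and velocity of joint dial between -0.1 and 0.1 rad/s and contact force between the fingers and dial_c4 above 1 N and horizontal distance between ring_centre and dial_seat below 0.007 m and z of ring_centre in the frame of dial_seat between 0.002 and 0.008 m and angle between ring_centre's own z axis and vertical below 0.06 rad and contact force between each of the arm, the fingers and marking_ring below 0.1 N); the arm keeps its last pose, push and grip.
It fails at once if the dial is turned more than half-way from the third stop to the fourth (value of joint dial above 1.46608 rad).
It fails at once if the ring falls off onto the table (height (world z) of ring_centre below 0.03 m).
It fails at once if the road stud, a housing or the red bottle beside the work is pushed more than 15 mm (distance of any of stud_13, housing_12, housing_18, thread_lock from where it was at the start of the episode above 0.015 m).
It also fails if it takes over 56 s, if anything falls off the work surface, if the arm or the gripper's body presses on something with over 40 N, if the wrist force passes 120 N, or if a joint passes its speed limit or range.

## Working session

There is one attempt and no reset: what is moved stays moved. The work goes in short steps, Python scripts to look and compute and a tool call to move; the robot and the scene stay as the last step left them, time stands still between calls to the robot, and variables do not carry over. Pictures are saved under pics/ and viewed, at most 10 in all, crops included, and the job is handed in when it is done.

Besides the shell and the picture viewer there is one more tool, called by a JSON object that holds its "op" and its "data". jog_arm: Moves the arm, as the interface text tells. Its arguments: {"type":"object","properties":{"moves":{"type":"array"},"newtons":{"type":"number"}},"required":["moves"]}

```bash
mkdir -p pics; cat > h.py <<'E'
from bench import ctrl
import numpy as np, cv2
from scipy.spatial.transform import Rotation as R
def snap(n,f=None):
    s=ctrl.get_state(); im=ctrl.get_image(n)
    if n=="wrist":
        T=np.eye(4);T[:3,:3]=R.from_rotvec(s["tool_rot"]).as_matrix();T[:3,3]=s["position"]
        C=T@np.array(im["tool_from_camera"]);im["xyz"]=C[:3,3];im["rotation"]=C[:3,:3]
    im["M"]=np.array(im["rotation"]) if np.array(im["rotation"]).shape==(3,3) else R.from_rotvec(im["rotation"]).as_matrix()
    if f: cv2.imwrite("pics/"+f,cv2.cvtColor(im["pixels"],cv2.COLOR_RGB2BGR))
    return im
def ray(im,u,v,z):
    d=im["M"]@np.array([(u-im["cx"])/im["fx"],-(v-im["cy"])/im["fy"],-1]); c=np.array(im["xyz"])
    return c+d*(z-c[2])/d[2]
def st():
    s=ctrl.get_state(); print({k:np.round(s[k],4).tolist() for k in ("time","position","tool_rot","joint_positions","ft_force","grip_width","grip_force")})
def hsv(im): return cv2.cvtColor(im["pixels"],cv2.COLOR_RGB2HSV)
E
python3 - <<'E'
from h import *
st(); a=snap("top","top.png"); b=snap("scene","scene.png")
for i in (a,b): print({k:v for k,v in i.items() if k not in("pixels",)})
print(ctrl.grasp_offset)
E
```

```text
{'time': 0.0, 'position': [0.1905, -0.6209, 0.1968], 'tool_rot': [-3.105, -0.4658, 0.0006], 'joint_positions': [1.2871, 0.3219, -0.0701, 1.4517, 0.0226, 1.3708, -0.0569], 'ft_force': [-0.1276, -0.127, 0.4099], 'grip_width': 1.0005, 'grip_force': 0.0}
{'fx': 406.95356454032463, 'fy': 406.95356454032463, 'cx': 282.65654403285845, 'cy': 203.79226945925643, 'xyz': array([ 0.26813204, -0.05414478,  1.39021576]), 'rotation': array([ 0.15672313, -0.14891774, -1.55867824]), 'M': array([[ 0.00714351,  0.98106201, -0.19356215],
       [-0.99996527,  0.00617738, -0.0055944 ],
       [-0.00429274,  0.19359539,  0.98107206]])}
{'fx': 511.6164733432111, 'fy': 511.6164733432111, 'cx': 269.698180163924, 'cy': 208.42670857777975, 'xyz': array([-0.12796796, -1.24418134,  1.16059274]), 'rotation': array([ 0.8814071 , -0.22085688, -0.44554471]), 'M': array([[ 0.886555  ,  0.28398977, -0.36519865],
       [-0.46259742,  0.55253377, -0.69333257],
       [ 0.00488523,  0.78361741,  0.62122451]])}
0.0187
```

View pics/top.png

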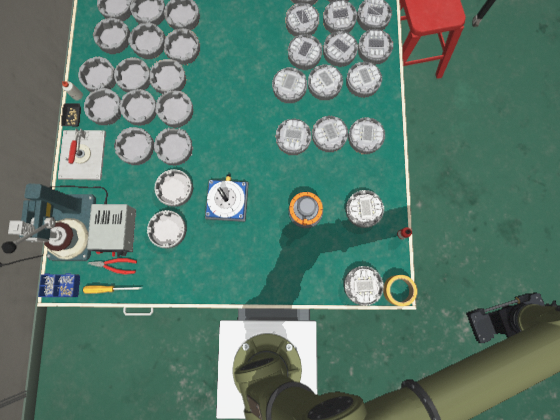

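View pics/scene.png

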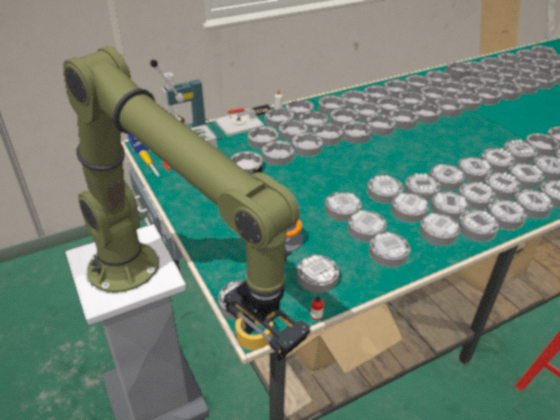

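The top view shows the dial near (226,198), with the ring on its stand near (306,208). Its tab is not yet distinct. The stud is at (365,208) and the bottle at (406,232). The scene view is mostly blocked by the arm.

```bash
python3 - <<'E'
from h import *
a=snap("top"); h=hsv(a)
for (u,v,z,n) in ((226,198,.045,"dial"),(306,208,.07,"ring"),(365,208,.04,"stud"),(406,232,.08,"bottle"),(173,187,.03,"h18"),(167,229,.03,"h12")): print(n,ray(a,u,v,z).round(3))
m=cv2.inRange(h,(5,150,120),(18,255,255)); m[:, :280]=0;m[:,335:]=0;m[:185]=0;m[235:]=0
ys,xs=np.nonzero(m);print(len(xs),xs.min(),xs.max(),ys.min(),ys.max())
p=np.hstack([cv2.resize(a["pixels"][175:240,x:x+65],(390,390),interpolation=cv2.INTER_CUBIC) for x in (195,273)])
cv2.imwrite("pics/crop.png",p[:,:,::-1])
E
```

```text
dial [0.552 0.145 0.045]
ring [ 0.515 -0.124  0.07 ]
stud [ 0.522 -0.324  0.04 ]
bottle [ 0.436 -0.446  0.08 ]
h18 [0.593 0.331 0.03 ]
h12 [0.447 0.343 0.03 ]
352 290 321 192 224
```

View pics/crop.png

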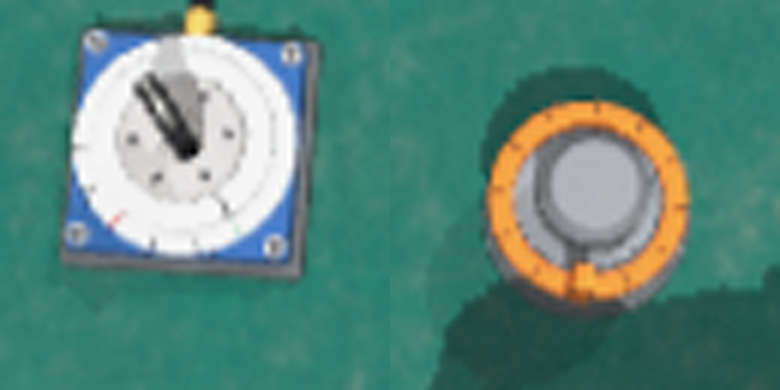

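```bash
cat >> h.py <<'E'
def go(x,y,z,yaw):
    "yaw: world azimuth of tool y, degrees; prints shift and turn units"
    s=ctrl.get_state(); A=R.from_rotvec(s["tool_rot"]); p=np.array(s["position"])
    a=np.radians(yaw); Y=np.array([np.cos(a),np.sin(a),0]);Z=np.array([0,0,-1.]);B=R.from_matrix(np.c_[np.cross(Y,Z),Y,Z])
    print("units",(A.inv().apply(np.array([x,y,z])-p)/.3).round(4),((A.inv()*B).as_rotvec()/np.radians(60)).round(4))
E
python3 - <<'E'
from h import *
go(.19,-.62,.32,-20);go(.40,-.30,.32,-20)
E
```

```text
units [-0.0008 -0.0042 -0.4096] [-1.300e-03 -6.000e-04 -8.823e-01]
units [ 0.9814 -0.8185 -0.4085] [-1.300e-03 -6.000e-04 -8.823e-01]
```

{"op": "jog_arm", "data": {"moves": [0,0,-0.2,0,0,-0.15,1,0,0,-0.41,0,0,-0.3,1,0.98,-0.82,-0.41,0,0,-0.9,1,0.98,-0.82,-0.41,0,0,-0.9,1,0.98,-0.82,-0.41,0,0,-0.9,1,0.98,-0.82,-0.41,0,0,-0.9,1,0.98,-0.82,-0.41,0,0,-0.9,1,0.98,-0.82,-0.41,0,0,-0.9,1], "newtons": 50}}

```text
time: 1.15
position: [0.3957, -0.3051, 0.3209]
tool_rot: [2.556, 1.825, -0.0]
ft_force: [0.5, -1.1, -0.6]
grip_width: 1.003
grip_force: 0.0
```

```bash
python3 - <<'E'
from h import *
st();go(.465,-.124,.30,35)
E
```

```text
{'time': 1.15, 'position': [0.3957, -0.3051, 0.3209], 'tool_rot': [2.5565, 1.8253, -0.0005], 'joint_positions': [1.0379, -0.0178, -0.4252, 1.5931, -0.0069, 1.5644, 0.2822], 'ft_force': [0.4542, -1.1146, -0.633], 'grip_width': 1.0032, 'grip_force': 0.0}
units [0.6458 0.0224 0.0692] [-1.000e-04  5.000e-04 -8.991e-01]
```

{"op": "jog_arm", "data": {"moves": [0.65,0.02,0.07,0,0,-0.9,1,0.65,0.02,0.07,0,0,-0.9,1,0.65,0.02,0.07,0,0,-0.9,1,0.65,0.02,0.07,0,0,-0.9,1,0.65,0.02,0.07,0,0,-0.9,1,0.65,0.02,0.07,0,0,-0.9,1,0.65,0.02,0.07,0,0,-0.9,1,0.65,0.02,0.07,0,0,-0.9,1]}}

```text
time: 2.15
position: [0.4639, -0.1247, 0.2999]
tool_rot: [-1.452, -2.786, 0.0]
ft_force: [-0.2, -0.5, 0.1]
grip_width: 1.001
grip_force: 0.0
```

```bash
python3 - <<'E'
from h import *
st();go(.465,-.124,.30,90)
E
```

```text
{'time': 2.15, 'position': [0.4639, -0.1247, 0.2999], 'tool_rot': [-1.4523, -2.7857, 0.0], 'joint_positions': [0.8428, -0.0607, -0.599, 1.667, -0.0342, 1.5248, 0.8558], 'ft_force': [-0.175, -0.506, 0.1256], 'grip_width': 1.0011, 'grip_force': 0.0}
units [-0.0001  0.0044 -0.0004] [-0.000e+00 -1.000e-04 -9.178e-01]
```

{"op": "jog_arm", "data": {"moves": [0,0,0,0,0,-0.92,1,0,0,0,0,0,-0.92,1,0,0,0,0,0,-0.92,1,0,0,0,0,0,-0.92,1,0,0,0,0,0,-0.92,1,0,0,0,0,0,-0.92,1,0,0,0,0,0,-0.92,1,0,0,0,0,0,-0.92,1]}}

```text
time: 3.15
position: [0.464, -0.1245, 0.2999]
tool_rot: [0.004, -3.142, 0.0]
ft_force: [0.2, -0.1, -0.3]
grip_width: 0.997
grip_force: 0.0
```

```bash
python3 - <<'E'
from h import *
st();a=snap("wrist","w1.png");print(a["xyz"],a["M"],a["fx"],a.keys())
E
```

```text
{'time': 3.15, 'position': [0.464, -0.1245, 0.2999], 'tool_rot': [0.004, -3.1416, 0.0001], 'joint_positions': [0.8091, -0.0605, -0.568, 1.6679, -0.0325, 1.5248, 1.8168], 'ft_force': [0.2279, -0.1416, -0.3166], 'grip_width': 0.9973, 'grip_force': 0.0}
[ 0.39407034 -0.12596596  0.48564292] [[-3.07584091e-03 -9.65942981e-01 -2.58736732e-01]
 [ 9.99994353e-01 -3.32146291e-03  5.12181807e-04]
 [-1.35412288e-03 -2.58733696e-01  9.65947742e-01]] 338.39335306906395 dict_keys(['pixels', 'fx', 'fy', 'cx', 'cy', 'tool_from_camera', 'xyz', 'rotation', 'M'])
```

View pics/w1.png

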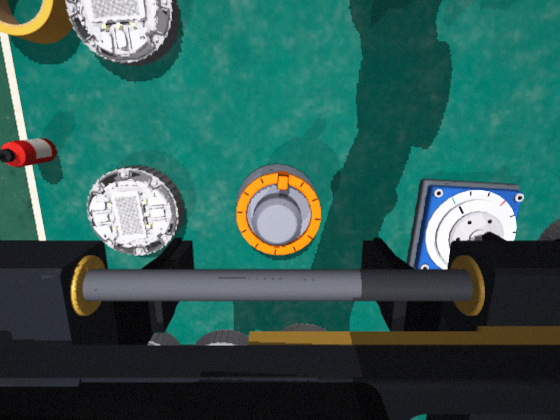

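```bash
cat >> h.py <<'E'
from scipy.optimize import least_squares
def circ(P,r=None):
    f=(lambda q:np.hypot(*(P-q[:2]).T)-(r or q[2])); return least_squares(f,[*P.mean(0),.05],loss="soft_l1",f_scale=.0007).x
def ringfit(im,box,z):
    h=hsv(im);m=cv2.inRange(h,(6,150,110),(19,255,255));k=np.zeros_like(m);u0,u1,v0,v1=box;k[v0:v1,u0:u1]=m[v0:v1,u0:u1]
    k=cv2.morphologyEx(k,cv2.MORPH_CLOSE,np.ones((5,5)))
    c=max(cv2.findContours(k,cv2.RETR_EXTERNAL,cv2.CHAIN_APPROX_NONE)[0],key=cv2.contourArea)[:,0]
    P=np.array([ray(im,u,v,z)[:2] for u,v in c]);return circ(P),k
E
python3 - <<'E'
from h import *
a=snap("wrist");q,k=ringfit(a,(225,335,155,238),.07);print("ring",q.round(4))
ys,xs=np.nonzero(k)
P=np.array([ray(a,u,v,.07)[:2] for u,v in zip(xs,ys)]);d=np.hypot(*(P-q[:2]).T)
s=d<.039;print(s.sum(),xs[s].min(),xs[s].max(),ys[s].min(),ys[s].max())
c=[ray(a,u,v,.106)[:2] for u,v in ((xs[s].mean(),ys[s].max()),)][0];print("tab inner top edge",c.round(4),np.degrees(np.arctan2(*(q[:2]-c)[::-1])))
h=hsv(a)
# white dial
m=cv2.inRange(h,(0,0,175),(179,60,255));k=np.zeros_like(m);k[182:240,420:525]=m[182:240,420:525]
print(ray(a,470,240,.045))
p=cv2.resize(a["pixels"][160:240,232:326],(658,560),interpolation=cv2.INTER_CUBIC);cv2.imwrite("pics/c2.png",p[:,:,::-1])
E
```

```text
ring [ 0.5117 -0.1248  0.0498]
134 252 303 182 196
tab inner top edge [ 0.4828 -0.1227] -4.190375476844943
[0.55851237 0.14071402 0.045     ]
```

View pics/c2.png

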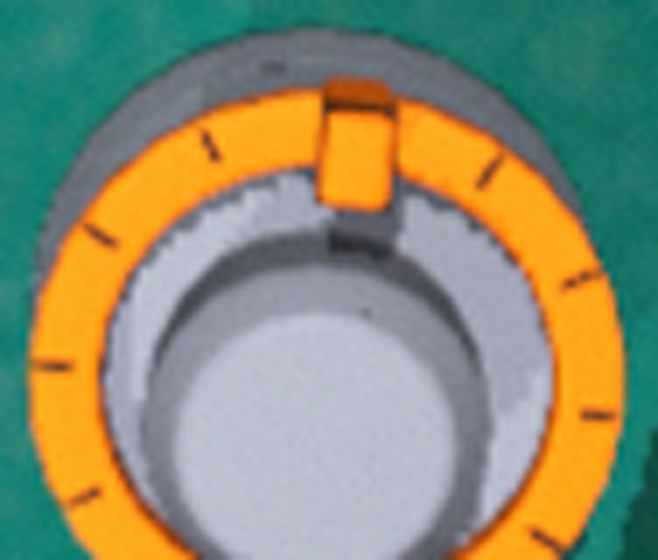

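The crop shows the tab's top face with corners near (325,110), (395,115), (388,210) and (318,205). Its centre is at full-image pixel (283,182.9), turned a few degrees from straight.

```bash
python3 - <<'E'
from h import *
a=snap("wrist");q,k=ringfit(a,(225,335,155,265),.07);print("ring",q.round(4))
C=[ray(a,232+(x+.0)/7-.4,160+y/7-.4,.106)[:2] for x,y in ((325,110),(395,115),(388,210),(318,205))];C=np.array(C)
t=C.mean(0);d=q[:2]-t;print(C.round(4),"tab",t.round(4),np.hypot(*d),np.degrees(np.arctan2(d[1],d[0])))
e=(C[3]+C[2]-C[0]-C[1]);print(np.degrees(np.arctan2(e[1],e[0])))
yaw=90+np.degrees(np.arctan2(d[1],d[0]))
go(*t,.15,yaw);go(*t,.079,yaw)
E
```

```text
ring [ 0.5159 -0.1248  0.0542]
[[ 0.4587 -0.1254]
 [ 0.4595 -0.114 ]
 [ 0.4752 -0.115 ]
 [ 0.4744 -0.1264]] tab [ 0.467  -0.1202] 0.04912793065872534 -5.344985269736001
-3.693467114635821
units [-0.01    0.0143  0.4998] [-0.0001  0.      0.0926]
units [-0.01    0.0143  0.7365] [-0.0001  0.      0.0926]
```

{"op": "jog_arm", "data": {"moves": [-0.01,0.014,0.2,0,0,0.08,1,-0.01,0.014,0.4,0,0,0.08,1,-0.01,0.014,0.5,0,0,0.08,1,-0.01,0.014,0.56,0,0,0.08,1,-0.01,0.014,0.62,0,0,0.08,1,-0.01,0.014,0.68,0,0,0.08,1,-0.01,0.014,0.732,0,0,0.08,1,-0.01,0.014,0.732,0,0,0.08,1]}}

```text
time: 4.3
position: [0.4661, -0.12, 0.0792]
tool_rot: [-0.124, -3.137, -0.001]
ft_force: [1.0, 0.2, -0.3]
grip_width: 1.0
grip_force: 0.0
```

{"op": "jog_arm", "data": {"moves": [0,0,0,0,0,0,-0.5,0,0,0,0,0,0,-1,0,0,0,0,0,0,-1,0,0,0,0,0,0,-1,0,0,0,0,0,0,-1,0,0,0,0,0,0,-1,0,0,0,0,0,0,-1,0,0,0,0,0,0,-1], "newtons": 55}}

```text
time: 5.3
position: [0.4669, -0.1203, 0.0803]
tool_rot: [-0.124, -3.139, 0.0]
ft_force: [-0.2, -0.1, 0.1]
grip_width: 0.171
grip_force: 0.3
```

Fingers still closing (0.171 × 87 ≈ 15 mm); give it another second, then lift slowly.

{"op": "jog_arm", "data": {"moves": [0,0,0,0,0,0,-1,0,0,0,0,0,0,-1,0,0,0,0,0,0,-1,0,0,0,0,0,0,-1,0,0,-0.02,0,0,0,-1,0,0,-0.04,0,0,0,-1,0,0,-0.06,0,0,0,-1,0,0,-0.08,0,0,0,-1]}}

```text
time: 6.3
position: [0.4669, -0.1203, 0.1047]
tool_rot: [-0.125, -3.139, 0.0]
ft_force: [1.0, -0.3, -0.1]
grip_width: 0.006
grip_force: 0.0
```

{"op": "jog_arm", "data": {"moves": [0,0,-0.03,0,0,0,-1,0,0,-0.07,0,0,0,-1,0,0,-0.12,0,0,0,-1,0,0,-0.18,0,0,0,-1,0,0,-0.24,0,0,0,-1,0,0,-0.3,0,0,0,-1,0,0,-0.35,0,0,0,-1,0,0,-0.37,0,0,0,-1]}}

```text
time: 7.3
position: [0.4675, -0.1204, 0.2166]
tool_rot: [0.124, 3.138, -0.001]
ft_force: [0.5, -0.1, 0.4]
grip_width: 0.002
grip_force: 0.0
```

```bash
python3 - <<'E'
from h import *
st();a=snap("wrist","w3.png");
go(.48,-.12,.25,85)
E
```

```text
{'time': 7.3, 'position': [0.4675, -0.1204, 0.2166], 'tool_rot': [0.1243, 3.1378, -0.001], 'joint_positions': [0.8034, -0.0289, -0.5894, 1.8058, -0.0161, 1.3584, 1.7091], 'ft_force': [0.4749, -0.0959, 0.4455], 'grip_width': 0.0024, 'grip_force': 0.0}
units [-0.0415  0.0046 -0.1109] [-0.0006  0.0015  0.0077]
```

View pics/w3.png

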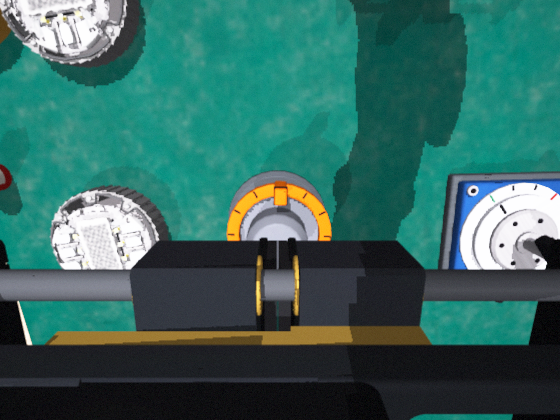

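The picture shows the ring still on the stand, tab at (281,193), with the fingers shut and empty. I'll check whether the ring moved and where the TCP projects.

```bash
python3 - <<'E'
from h import *
a=snap("wrist");b=snap("top")
q,k=ringfit(a,(215,345,165,240),.07)
h=k.copy()
s=ctrl.get_state();p=np.array(s["position"])
def proj(im,P):
    c=im["M"].T@(np.array(P)-np.array(im["xyz"]));return np.round([im["cx"]-im["fx"]*c[0]/c[2],im["cy"]+im["fy"]*c[1]/c[2]],1)
print("TCP wrist",proj(a,p),"up 5cm",proj(a,p+[0,0,.05]),"top",proj(b,p))
print("ring predicted ctr/tabtop wrist",proj(a,[.5159,-.1248,.07]),proj(a,[.467,-.1202,.106]),"top",proj(b,[.5159,-.1248,.07]),proj(b,[.467,-.1202,.106]))
print(q, ray(a,281,190,.106), ray(b,305.2,221,.106))
print(s["grip_width"],a["tool_from_camera"])
E
```

```text
TCP wrist [279.8 238.1] up 5cm [280.5 277.3] top [307.5 215. ]
ring predicted ctr/tabtop wrist [278.3 233.9] [279.2 195.8] top [306.3 207.7] [305.5 220.7]
[ 0.51076799 -0.12146237  0.04737209] [ 0.46184188 -0.11821263  0.106     ] [ 0.46602069 -0.11911576  0.106     ]
0.003989788925634909 [[ 5.44731497e-04  9.65914177e-01  2.58861944e-01  6.98176721e-02]
 [ 9.99999001e-01 -8.63761662e-04  1.11869932e-03 -1.24254554e-03]
 [ 1.30416256e-03  2.58861076e-01 -9.65913683e-01 -1.85734305e-01]
 [ 0.00000000e+00  0.00000000e+00  0.00000000e+00  1.00000000e+00]]
```

```bash
python3 - <<'E'
from h import *
a=snap("wrist");b=snap("scene")
def proj(im,P):
    c=im["M"].T@(np.array(P)-np.array(im["xyz"]));return np.round([im["cx"]-im["fx"]*c[0]/c[2],im["cy"]+im["fy"]*c[1]/c[2]],1)
p=ctrl.get_state()["position"]
print(proj(b,p),proj(b,[.467,-.12,.106]))
u,v=proj(b,[.467,-.12,.13]).astype(int)
x0,y0=u-50,v-65
print(x0,y0)
A=cv2.resize(a["pixels"][165:265,230:330],(400,400),interpolation=cv2.INTER_CUBIC);B=cv2.resize(b["pixels"][y0:y0+100,x0:x0+100],(400,400),interpolation=cv2.INTER_CUBIC)
cv2.imwrite("pics/c3.png",np.hstack([A,B])[:,:,::-1])
E
```

```text
[270.5 192.7] [270.4 219.7]
220 148
```

View pics/c3.png

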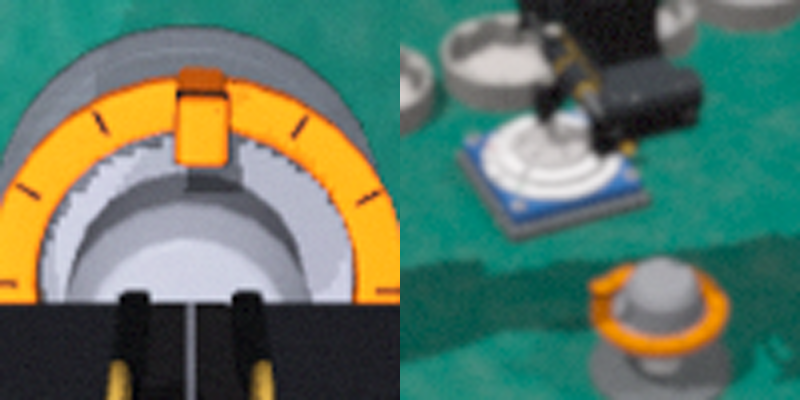

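The left crop shows the tab top centred at pixel (280.4,197.4). In the right crop the fingertip ends near scene pixel (271,185), about 7 px above where the reported TCP projects. The tips therefore seem to sit 2 cm or so higher than assumed, so they would only have grazed the tab top. I'll check that more closely.

```bash
cat >> h.py <<'E'
def proj(im,P):
    c=im["M"].T@(np.array(P)-np.array(im["xyz"]));return np.round([im["cx"]-im["fx"]*c[0]/c[2],im["cy"]+im["fy"]*c[1]/c[2]],1)
E
python3 - <<'E'
from h import *
a=snap("wrist");b=snap("scene")
p=np.array(ctrl.get_state()["position"])
for dz in (0,.01,.02,.03): print(dz,proj(b,p+[0,0,dz]))
print(b["pixels"][178:198,262:282].mean(2).astype(int))
C=np.array([ray(a,230+x/4-.4,165+y/4-.4,.106)[:2] for x,y in((178,95),(230,98),(227,167),(175,163))]);print(C.round(4),C.mean(0))
go(*C.mean(0),.13,85.5);go(*C.mean(0),.08,85.5)
E
```

```text
0 [270.5 192.7]
0.01 [270.5 190.1]
0.02 [270.5 187.5]
0.03 [270.6 184.8]
[[209 211 209 192 155  98  52  35  34  26  30  26  28  10  21  13  25  15
    9  18]
 [181 190 189 178 147  95  49  22  26  18  23  21  31  22  22  18  24  26
   16  23]
 [157 161 161 154 127  83  41  23  16  12  32  39  40  32  21  18  19  25
   19  29]
 [149 151 148 139 118  80  44  20  22  21  37  42  40  33  31  28  18  25
   27  27]
 [149 152 151 141 123  89  49  29  22  25  33  32  35  38  36  36  24  26
   42  50]
 [166 174 173 166 139  97  55  31  28  24  22  26  39  54  64  67  50  55
   59  71]
 [187 195 197 186 153 105  57  31  26  24  14  29  46  77  97  97  85  71
   74  86]
 [197 205 203 190 161 123  83  43  28  37  44  53  67  89 109 116 104  89
   86  94]
 [195 203 199 189 176 166 135  92  57  73  99 113 111 108 110 110  98  89
   91  90]
 [197 197 193 193 200 206 186 143 117 135 169 177 164 133 110  97  82  80
   79  82]
 [196 199 203 212 225 229 211 180 161 184 212 215 192 151 117  95  79  76
   80  83]
 [207 214 225 232 236 231 216 194 187 207 227 225 195 157 134 116 100  89
   86  91]
 [230 2
[... 192 characters left out ...]
 230 228 215 192 161 138 138 147 151 139 124
  103  96]
 [204 206 208 213 221 228 232 226 212 187 156 136 127 128 129 133 126 110
   97  95]
 [218 224 229 230 231 227 217 199 178 153 130 120 111 110 105 103  99  91
   92  91]
 [229 231 229 224 213 201 179 158 138 118 108  98  96  93  89  86  84  88
   97  99]
 [216 211 202 188 170 153 129 111 100  91  86  81  83  83  88  89  94  99
  104 104]
 [172 163 151 129 115 104  90  85  81  82  86  85  91  95 100 106 108 105
  109 104]]
[[ 0.4581 -0.1238]
 [ 0.4597 -0.1124]
 [ 0.4755 -0.1142]
 [ 0.4736 -0.1257]] [ 0.46675242 -0.11901286]
units [-0.0008  0.0037  0.2822] [ 0.0004 -0.0012 -0.0006]
units [-0.001   0.0036  0.4488] [ 0.0004 -0.0012 -0.0006]
```

{"op": "jog_arm", "data": {"moves": [0,0.0037,0,0,0,0,0,0,0.0037,0,0,0,0,0,0,0.0037,0.08,0,0,0,0,0,0.0037,0.18,0,0,0,0,0,0.0037,0.28,0,0,0,0,0,0.0037,0.37,0,0,0,0,0,0.0037,0.46,0,0,0,0,0,0.0037,0.46,0,0,0,0]}}

```text
time: 8.65
position: [0.4652, -0.1186, 0.0756]
tool_rot: [-0.124, -3.135, -0.003]
ft_force: [0.8, -0.1, 0.8]
grip_width: 0.497
grip_force: 0.0
```

```bash
python3 - <<'E'
from h import *
st();a=snap("wrist");b=snap("scene")
p=np.array(ctrl.get_state()["position"]);print(proj(b,p),proj(a,p))
A=cv2.resize(a["pixels"][165:265,230:330],(400,400),interpolation=cv2.INTER_CUBIC);B=cv2.resize(b["pixels"][175:255,235:315],(400,400),interpolation=cv2.INTER_CUBIC)
cv2.imwrite("pics/c4.png",np.hstack([A,B])[:,:,::-1])
E
```

```text
{'time': 8.65, 'position': [0.4652, -0.1186, 0.0756], 'tool_rot': [-0.1238, -3.135, -0.0026], 'joint_positions': [0.7787, 0.1014, -0.6067, 1.9871, 0.0644, 1.0763, 1.6354], 'ft_force': [0.76, -0.0647, 0.8416], 'grip_width': 0.497, 'grip_force': 0.0}
[270.4 226.1] [278.9 245.3]
```

View pics/c4.png

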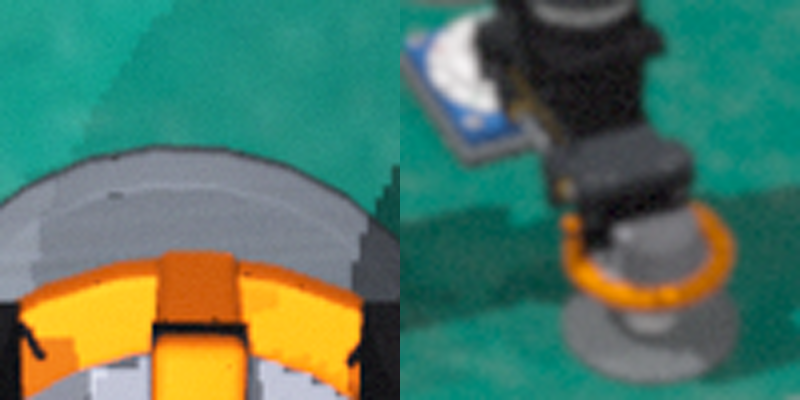

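The scene crop shows the near finger ending above the ring at about scene pixel (275,224), and the tab is centred between the fingers in the wrist view. This again puts the real tips about 2.5 cm higher than reported. I'll go lower in cautious steps and watch the force.

{"op": "jog_arm", "data": {"moves": [0,0,0.004,0,0,0,0,0,0,0.008,0,0,0,0,0,0,0.012,0,0,0,0,0,0,0.016,0,0,0,0,0,0,0.02,0,0,0,0,0,0,0.025,0,0,0,0,0,0,0.03,0,0,0,0,0,0,0.03,0,0,0,0]}}

```text
time: 9.75
position: [0.4669, -0.1191, 0.0681]
tool_rot: [-0.124, -3.139, -0.0]
ft_force: [-0.8, -0.7, -0.5]
grip_width: 0.503
grip_force: 0.0
```

```bash
python3 - <<'E'
from h import *
st();go(.4664,-.119,.057,85.5)
E
```

```text
{'time': 9.75, 'position': [0.4669, -0.1191, 0.0681], 'tool_rot': [-0.1244, -3.1388, -0.0001], 'joint_positions': [0.7761, 0.1117, -0.6066, 1.9941, 0.073, 1.0571, 1.628], 'ft_force': [-0.8267, -0.7484, -0.4817], 'grip_width': 0.5028, 'grip_force': 0.0}
units [0.0017 0.0003 0.0371] [ 0.     -0.0004 -0.0006]
```

Reported z of 0.068 is already below the ring's top face and there is still no force. The offset is confirmed, so I'll go down another 12 mm.

{"op": "jog_arm", "data": {"moves": [0,0,0.006,0,0,0,0,0,0,0.012,0,0,0,0,0,0,0.018,0,0,0,0,0,0,0.024,0,0,0,0,0,0,0.03,0,0,0,0,0,0,0.035,0,0,0,0,0,0,0.04,0,0,0,0,0,0,0.04,0,0,0,0]}}

```text
time: 10.75
position: [0.4669, -0.1191, 0.0562]
tool_rot: [-0.124, -3.139, 0.0]
ft_force: [0.1, 0.4, 0.1]
grip_width: 0.504
grip_force: 0.0
```

{"op": "jog_arm", "data": {"moves": [0,0,0,0,0,0,-1,0,0,0,0,0,0,-1,0,0,0,0,0,0,-1,0,0,0,0,0,0,-1,0,0,0,0,0,0,-1,0,0,0,0,0,0,-1,0,0,0,0,0,0,-1,0,0,0,0,0,0,-1], "newtons": 55}}

```text
time: 11.75
position: [0.4671, -0.1191, 0.0564]
tool_rot: [0.124, 3.139, -0.0]
ft_force: [0.3, 0.1, 1.1]
grip_width: 0.134
grip_force: 55.0
```

Gripped at 11.7 mm with 55 N. Lifting.

{"op": "jog_arm", "data": {"moves": [0,0,-0.015,0,0,0,-1,0,0,-0.04,0,0,0,-1,0,0,-0.08,0,0,0,-1,0,0,-0.13,0,0,0,-1,0,0,-0.19,0,0,0,-1,0,0,-0.26,0,0,0,-1,0,0,-0.33,0,0,0,-1,0,0,-0.36,0,0,0,-1]}}

```text
time: 12.75
position: [0.468, -0.1194, 0.1665]
tool_rot: [0.124, 3.136, -0.002]
ft_force: [0.2, -0.2, -1.0]
grip_width: 0.131
grip_force: 55.0
```

```bash
python3 - <<'E'
from h import *
st();b=snap("top");a=snap("wrist","w5.png");h=hsv(b)
m=cv2.inRange(h,(100,120,60),(125,255,255));m[:170]=0;m[235:]=0;m[:,:195]=0;m[:,260:]=0
ys,xs=np.nonzero(m);r=cv2.minAreaRect(np.c_[xs,ys].astype(np.float32));print("base",r,ray(b,*r[0],.03))
# white dial outline
m=cv2.inRange(h,(0,0,190),(179,50,255));m[:180]=0;m[:,:200]=0;m[:,250:]=0;m[224:]=0
m=cv2.morphologyEx(m,cv2.MORPH_CLOSE,np.ones((5,5)))
c=max(cv2.findContours(m,0,1)[0],key=cv2.contourArea)[:,0]
print("dial",circ(np.array([ray(b,u,v,.045)[:2] for u,v in cv2.convexHull(c)[:,0]])).round(4),len(c))
print(proj(a,[.55,.143,.045]))
go(.50,.145,.165,85)
cv2.imwrite("pics/c5.png",np.hstack([cv2.resize(a["pixels"],(448,336)),cv2.resize(b["pixels"][170:230,195:255],(336,336),interpolation=cv2.INTER_CUBIC)])[:,:,::-1])
E
```

```text
{'time': 12.75, 'position': [0.468, -0.1194, 0.1665], 'tool_rot': [0.1243, 3.1364, -0.002], 'joint_positions': [0.7991, 0.0044, -0.6009, 1.8792, 0.0035, 1.2559, 1.6887], 'ft_force': [0.1819, -0.1797, -0.9865], 'grip_width': 0.1308, 'grip_force': 54.9894}
base ((225.68203735351562, 199.08877563476562), (37.307376861572266, 36.92814254760742), 5.440332412719727) [0.5516526  0.14839752 0.03      ]
dial [0.5499 0.1461 0.0639] 126
[553.6 254.4]
units [-0.0371  0.887   0.0015] [-0.001   0.0021  0.0076]
```

View pics/c5.png

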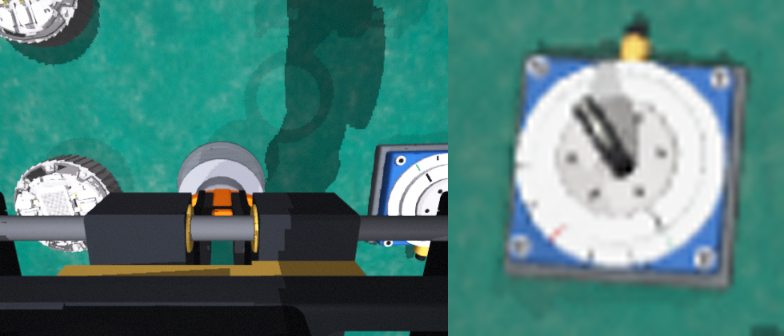

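The ring hangs from the tab in the gripper, clear of the stand. In the top crop the dial is centred near top-view pixel (225.1,198.8). I'll fly past the dial so the wrist camera sees all of it.

```bash
python3 - <<'E'
from h import *
go(.63,.145,.25,90)
E
```

```text
units [-0.4697  0.9211 -0.2809] [-0.0011  0.0021 -0.0757]
```

{"op": "jog_arm", "data": {"moves": [-0.03,0.06,-0.1,0,0,0,-1,-0.1,0.2,-0.2,0,0,0,-1,-0.18,0.35,-0.28,0,0,0,-1,-0.26,0.5,-0.28,0,0,0,-1,-0.34,0.65,-0.28,0,0,0,-1,-0.41,0.8,-0.28,0,0,0,-1,-0.45,0.89,-0.28,0,0,0,-1,-0.47,0.92,-0.28,0,0,0,-1]}}

```text
time: 13.85
position: [0.629, 0.1472, 0.2468]
tool_rot: [-0.119, -3.137, -0.002]
ft_force: [0.2, -0.1, -0.9]
grip_width: 0.134
grip_force: 55.0
```

{"op": "jog_arm", "data": {"moves": [0,0,0,0,0,0,-1,0,0,0,0,0,0,-1,0,0,0,0,0,0,-1,0,0,0,0,0,0,-1,0,0,0,0,0,0,-1,0,0,0,0,0,0,-1,0,0,0,0,0,0,-1,0,0,0,0,0,0,-1]}}

```text
time: 14.85
position: [0.6294, 0.1449, 0.2483]
tool_rot: [-0.124, -3.139, 0.0]
ft_force: [-0.1, -0.3, -0.2]
grip_width: 0.133
grip_force: 55.0
```

```bash
python3 - <<'E'
from h import *
st();a=snap("wrist","w6.png");print(proj(a,[.55,.147,.045]),proj(a,[.55,.147,.122]))
u,v=proj(a,[.55,.147,.06]).astype(int);y0=v-75;x0=u-100;print(x0,y0)
cv2.imwrite("pics/c6.png",cv2.resize(a["pixels"][y0:y0+150,x0:x0+200],(800,600),interpolation=cv2.INTER_CUBIC)[:,:,::-1])
E
```

```text
{'time': 14.85, 'position': [0.6294, 0.1449, 0.2483], 'tool_rot': [-0.1241, -3.1391, 0.0], 'joint_positions': [0.3198, 0.3944, -0.7961, 1.3623, 0.2789, 1.4989, 1.0348], 'ft_force': [-0.0704, -0.2749, -0.2157], 'grip_width': 0.1335, 'grip_force': 54.9893}
[275.  107.3] [274.3 105. ]
174 31
```

View pics/c6.png

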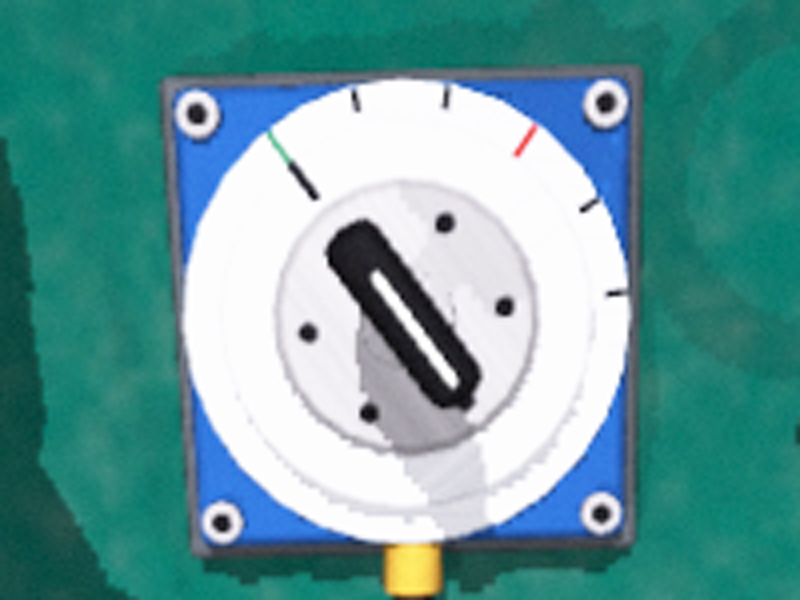

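The picture (the last allowed view) shows the dial clearly:
- **Boss outline:** crop x 275–538, y 180–453.
- **White plate:** crop x 184–629, y 80–545.
- **Knob bar:** from about (352,228) to (462,400).
- **Pointer:** on the green home line.

```bash
python3 - <<'E'
from h import *
a=snap("wrist")
f=lambda x,y,z:ray(a,174+x/4-.4,31+y/4-.4,z)[:2]
for n,l,r,t,b,z in(("boss",275,538,180,453,.046),("plate",184,629,80,545,.042)):
    P=np.array([f(l,(t+b)/2,z),f(r,(t+b)/2,z),f((l+r)/2,t,z),f((l+r)/2,b,z)]);print(n,((P[0]+P[1])/2)[1].round(4),((P[2]+P[3])/2)[0].round(4),np.hypot(*(P[0]-P[1])),np.hypot(*(P[2]-P[3])))
# white plate outer contour by mask, boss by knob
k=hsv(a)
m=cv2.inRange(k,(95,120,80),(125,255,255));
w=cv2.inRange(k,(0,0,60),(179,90,255));
# knob: dark blob near centre
g=a["pixels"].max(2);d=((g<60)*255).astype(np.uint8);z=np.zeros_like(d);z[82:136,250:298]=d[82:136,250:298]
c=max(cv2.findContours(z,0,1)[0],key=cv2.contourArea);r=cv2.minAreaRect(c);bx=cv2.boxPoints(r)
W=np.array([ray(a,u,v,.122)[:2] for u,v in bx]);print("knob",W.mean(0).round(4),W.round(4))
e=[W[1]-W[0],W[2]-W[1]];print([(np.hypot(*x).round(4),np.degrees(np.arctan2(x[1],x[0])).round(1)) for x in e])
print("pointer az",[np.round(x,4) for x in (f(290,165,.045),f(316,198,.045))])
E
```

```text
boss 0.147 0.5535 0.07247206937262922 0.0723631210081316
plate 0.1471 0.5541 0.12379703471933967 0.12449241409001777
knob [0.5545 0.1472] [[0.5381 0.1294]
 [0.5318 0.1404]
 [0.5707 0.1652]
 [0.5774 0.154 ]]
[(np.float64(0.0127), np.float64(119.6)), (np.float64(0.0461), np.float64(32.6))]
pointer az [array([0.5111, 0.1189]), array([0.52  , 0.1251])]
```

```bash
python3 - <<'E'
from h import *
go(.5045,.151,.17,85.5);go(.5045,.151,.043,85.5)
E
```

```text
units [ 0.4167 -0.0126  0.2609] [-0.0001 -0.0001 -0.0005]
units [ 0.4166 -0.0126  0.6842] [-0.0001 -0.0001 -0.0005]
```

{"op": "jog_arm", "data": {"moves": [0.06,-0.002,0.02,0,0,0,-1,0.15,-0.005,0.06,0,0,0,-1,0.25,-0.008,0.1,0,0,0,-1,0.34,-0.01,0.15,0,0,0,-1,0.4,-0.0126,0.2,0,0,0,-1,0.4166,-0.0126,0.26,0,0,0,-1,0.4166,-0.0126,0.26,0,0,0,-1,0.4166,-0.0126,0.26,0,0,0,-1]}}

```text
time: 15.95
position: [0.5056, 0.151, 0.1707]
tool_rot: [0.125, 3.138, 0.001]
ft_force: [-0.3, -0.6, -0.5]
grip_width: 0.128
grip_force: 55.0
```

```bash
python3 - <<'E'
from h import *
st();go(.5045,.151,.06,85.5);go(.5045,.151,.043,85.5)
b=snap("scene");h=hsv(b);m=cv2.inRange(h,(6,150,110),(19,255,255))
u,v=proj(b,[.5538,.1471,.175]).astype(int);x0,y0=u-45,v-45;k=np.zeros_like(m);k[y0:y0+90,x0:x0+90]=m[y0:y0+90,x0:x0+90]
ys,xs=np.nonzero(k);print(u,v,len(xs),xs.min(),xs.max(),ys.min(),ys.max())
for r in range(ys.min(),ys.max()+1): print(r,"".join("#" if q else "." for q in k[r,xs.min():xs.max()+1]))
# predicted outline extremes
t=np.linspace(0,2*np.pi,72);z=.17+.0036
E=np.array([proj(b,[.5538+.055*np.cos(q),.1471+.055*np.sin(q),zz]) for q in t for zz in(z,z+.01)]);print(E.min(0),E.max(0))
E
```

```text
{'time': 15.95, 'position': [0.5056, 0.151, 0.1707], 'tool_rot': [0.1249, 3.1384, 0.0012], 'joint_positions': [0.4511, 0.145, -0.8522, 1.7678, 0.1134, 1.2788, 1.0628], 'ft_force': [-0.2685, -0.5521, -0.5042], 'grip_width': 0.1283, 'grip_force': 54.9894}
units [ 0.0037 -0.0007  0.369 ] [ 0.0008  0.0006 -0.0009]
units [ 0.0038 -0.0008  0.4257] [ 0.0008  0.0006 -0.0009]
257 155 135 243 272 145 162
145 ....................#.........
146 .................######.......
147 ..............###########.....
148 .....................######...
149 .......#...............######.
150 .........................####.
151 ...........................##.
152 ............................#.
153 ............................#.
154 ............................##
155 #####.......................#.
156 ######.....................##.
157 .######..................####.
158 ..#######.............#######.
159 ....#########.......#######...
160 ......####################....
161 ........################......
162 .................####.........
[241.9 145. ] [272.8 164. ]
```

The ring outline matches the predicted level pose above the dial to within a pixel or two. Lowering it.

{"op": "jog_arm", "data": {"moves": [0.003,0,0.05,0,0,0,-1,0.003,0,0.11,0,0,0,-1,0.003,0,0.17,0,0,0,-1,0.003,0,0.23,0,0,0,-1,0.003,0,0.29,0,0,0,-1,0.003,0,0.34,0,0,0,-1,0.003,0,0.38,0,0,0,-1,0.003,0,0.39,0,0,0,-1]}}

```text
time: 17.0
position: [0.5032, 0.1509, 0.0524]
tool_rot: [-0.124, -3.138, 0.0]
ft_force: [-0.4, 0.0, -0.5]
grip_width: 0.134
grip_force: 55.0
```

```bash
python3 - <<'E'
from h import *
st();go(.5045,.151,.043,85.5)
E
```

```text
{'time': 17.0, 'position': [0.5032, 0.1509, 0.0524], 'tool_rot': [-0.1241, -3.1379, 0.0003], 'joint_positions': [0.3949, 0.2783, -0.8246, 1.9032, 0.2329, 1.0598, 0.9659], 'ft_force': [-0.3722, 0.003, -0.5207], 'grip_width': 0.1342, 'grip_force': 54.9893}
units [-0.0043  0.0006  0.0314] [-0.0002 -0.0012 -0.0005]
```

{"op": "jog_arm", "data": {"moves": [-0.003,0,0.005,0,0,0,-1,-0.003,0,0.01,0,0,0,-1,-0.003,0,0.015,0,0,0,-1,-0.003,0,0.02,0,0,0,-1,-0.003,0,0.024,0,0,0,-1,-0.003,0,0.028,0,0,0,-1,-0.003,0,0.032,0,0,0,-1,-0.003,0,0.032,0,0,0,-1]}}

```text
time: 18.0
position: [0.5045, 0.1509, 0.0436]
tool_rot: [-0.124, -3.139, 0.0]
ft_force: [-0.3, -0.3, -0.6]
grip_width: 0.133
grip_force: 55.0
```

{"op": "jog_arm", "data": {"moves": [0,0,0.002,0,0,0,-1,0,0,0.004,0,0,0,-1,0,0,0.006,0,0,0,-1,0,0,0.007,0,0,0,-1,0,0,0.008,0,0,0,-1,0,0,0.008,0,0,0,-1,0,0,0.008,0,0,0,-1,0,0,0.008,0,0,0,-1]}}

```text
time: 19.0
position: [0.5046, 0.1509, 0.0414]
tool_rot: [0.124, 3.139, -0.0]
ft_force: [-0.3, -0.9, -0.5]
grip_width: 0.131
grip_force: 55.0
```

{"op": "jog_arm", "data": {"moves": [0,0,0.002,0,0,0,-1,0,0,0.002,0,0,0,-0.5,0,0,0.002,0,0,0,-0.3,0,0,0.002,0,0,0,-0.2,0,0,0.002,0,0,0,-0.2,0,0,0.002,0,0,0,-0.2,0,0,0.002,0,0,0,-0.2,0,0,0.002,0,0,0,-0.2]}}

```text
time: 20.0
position: [0.5046, 0.1509, 0.0407]
tool_rot: [0.124, 3.139, -0.0]
ft_force: [0.7, -0.4, 1.3]
grip_width: 0.401
grip_force: 0.0
```

{"op": "jog_arm", "data": {"moves": [0,0,-0.04,0,0,0,-0.2,0,0,-0.1,0,0,0,-0.2,0,0,-0.18,0,0,0,-0.2,0,0,-0.28,0,0,0,-0.2,0,0,-0.38,0,0,0,-0.2,0,0,-0.48,0,0,0,-0.2,0,0,-0.55,0,0,0,-0.2,0,0,-0.55,0,0,0,-0.2]}}

```text
time: 21.0
position: [0.5059, 0.1517, 0.2085]
tool_rot: [0.124, 3.134, 0.001]
ft_force: [0.6, -0.0, -0.4]
grip_width: 0.403
grip_force: 0.0
```

```bash
python3 - <<'E'
from h import *
st();go(.63,.147,.25,90);
E
```

```text
{'time': 21.0, 'position': [0.5059, 0.1517, 0.2085], 'tool_rot': [0.1239, 3.1342, 0.0007], 'joint_positions': [0.4661, 0.1137, -0.8597, 1.7165, 0.09, 1.3469, 1.0818], 'ft_force': [0.5937, -0.0306, -0.4208], 'grip_width': 0.4028, 'grip_force': 0.0}
units [-0.4143  0.0173 -0.1364] [ 0.0004  0.0047 -0.0754]
```

{"op": "jog_arm", "data": {"moves": [-0.06,0.002,-0.1,0,0,0,-0.2,-0.2,0.008,-0.14,0,0,0,-0.2,-0.35,0.015,-0.14,0,0,0,-0.2,-0.42,0.015,-0.14,0,0,0,-0.2,-0.42,0.015,-0.14,0,0,0,-0.2,-0.42,0.015,-0.14,0,0,0,-0.2,-0.42,0.015,-0.14,0,0,0,-0.2,-0.42,0.015,-0.14,0,0,0,-0.2]}}

```text
time: 22.0
position: [0.63, 0.1455, 0.2482]
tool_rot: [0.124, 3.138, -0.001]
ft_force: [-0.3, -0.3, 0.5]
grip_width: 0.4
grip_force: 0.0
```

```bash
python3 - <<'E'
from h import *
st();a=snap("wrist");u,v=proj(a,[.5538,.1471,.055]).astype(int)
q,k=ringfit(a,(u-75,u+75,max(v-75,0),min(v+75,238)),.055);print("ring outer (z.055)",q.round(4))
# bore: hole contour
cs,hi=cv2.findContours(k,cv2.RETR_CCOMP,cv2.CHAIN_APPROX_NONE)
H=max([c for c,x in zip(cs,hi[0]) if x[3]>=0],key=cv2.contourArea)[:,0]
print("bore",circ(np.array([ray(a,x,y,.055)[:2] for x,y in H])).round(4))
g=a["pixels"].max(2);d=((g<60)*255).astype(np.uint8);z=np.zeros_like(d);z[v-27:v+27,u-25:u+25]=d[v-27:v+27,u-25:u+25]
c=max(cv2.findContours(z,0,1)[0],key=cv2.contourArea);bx=cv2.boxPoints(cv2.minAreaRect(c))
W=np.array([ray(a,x,y,.122)[:2] for x,y in bx]);e=[W[1]-W[0],W[2]-W[1]];print("knob",W.mean(0).round(4),[(np.hypot(*x).round(4),np.degrees(np.arctan2(x[1],x[0])).round(1)) for x in e])
go(.5541,.1471,.25,123)
E
```

```text
{'time': 22.0, 'position': [0.63, 0.1455, 0.2482], 'tool_rot': [0.1237, 3.1384, -0.0012], 'joint_positions': [0.3339, 0.4024, -0.8211, 1.3606, 0.2924, 1.5015, 1.0257], 'ft_force': [-0.2669, -0.2863, 0.4531], 'grip_width': 0.4, 'grip_force': 0.0}
ring outer (z.055) [0.5555 0.1455 0.0527]
bore [0.5552 0.1449 0.0419]
knob [0.5547 0.1473] [(np.float64(0.0128), np.float64(119.8)), (np.float64(0.0463), np.float64(32.8))]
units [ 0.2531 -0.0146 -0.0063] [-8.000e-04  5.000e-04 -6.254e-01]
```

The ring's bore fits at (0.555,0.145) with the right radius. That is within 3 mm of the axis, and the dial is still home. Now over the knob, turning the tool to match it.

{"op": "jog_arm", "data": {"moves": [0.05,-0.003,0,0,0,-0.1,-0.2,0.12,-0.008,0,0,0,-0.25,-0.2,0.2,-0.013,0,0,0,-0.4,-0.2,0.252,-0.0146,0,0,0,-0.55,-0.2,0.252,-0.0146,0,0,0,-0.623,-0.2,0.252,-0.0146,0,0,0,-0.623,-0.2,0.252,-0.0146,0,0,0,-0.623,-0.2,0.252,-0.0146,0,0,0,-0.623,-0.2]}}

```text
time: 23.05
position: [0.5549, 0.1471, 0.2476]
tool_rot: [0.887, -3.014, -0.0]
ft_force: [0.3, 0.3, -0.6]
grip_width: 0.4
grip_force: 0.0
```

```bash
python3 - <<'E'
from h import *
st();go(.5541,.1471,.066,123)
E
```

```text
{'time': 23.05, 'position': [0.5549, 0.1471, 0.2476], 'tool_rot': [0.8869, -3.0137, -0.0001], 'joint_positions': [0.5185, 0.2555, -0.9749, 1.543, 0.212, 1.4557, 1.6775], 'ft_force': [0.3109, 0.3179, -0.5531], 'grip_width': 0.3997, 'grip_force': 0.0}
units [0.0021 0.0014 0.6055] [ 0.0001 -0.0001 -0.0034]
```

{"op": "jog_arm", "data": {"moves": [0.001,0.001,0.08,0,0,0,-0.2,0.001,0.001,0.18,0,0,0,-0.2,0.001,0.001,0.28,0,0,0,-0.2,0.001,0.001,0.38,0,0,0,-0.2,0.001,0.001,0.46,0,0,0,-0.2,0.001,0.001,0.54,0,0,0,-0.2,0.001,0.001,0.6,0,0,0,-0.2,0.001,0.001,0.605,0,0,0,-0.2]}}

```text
time: 24.05
position: [0.5535, 0.147, 0.065]
tool_rot: [0.887, -3.011, -0.001]
ft_force: [0.2, 0.4, 0.3]
grip_width: 0.402
grip_force: 0.0
```

{"op": "jog_arm", "data": {"moves": [0,0,0,0,0,0,-0.4,0,0,0,0,0,0,-0.6,0,0,0,0,0,0,-0.8,0,0,0,0,0,0,-1,0,0,0,0,0,0,-1,0,0,0,0,0,0,-1,0,0,0,0,0,0,-1,0,0,0,0,0,0,-1], "newtons": 40}}

```text
time: 25.05
position: [0.5538, 0.1492, 0.067]
tool_rot: [-0.89, 3.013, 0.003]
ft_force: [-3.9, 4.2, 5.4]
grip_width: 0.158
grip_force: 40.0
```

```bash
python3 - <<'E'
from h import *
st();go(.5541,.1471,.066,51)
E
```

```text
{'time': 25.05, 'position': [0.5538, 0.1492, 0.067], 'tool_rot': [-0.8902, 3.0125, 0.0028], 'joint_positions': [0.4519, 0.4038, -0.9132, 1.7743, 0.3482, 1.1354, 1.5733], 'ft_force': [-3.886, 4.2098, 5.3549], 'grip_width': 0.1585, 'grip_force': 39.9946}
units [ 0.003  -0.0063  0.0035] [ 1.8000e-03 -3.0000e-04  1.1987e+00]
```

Knob gripped (13.8 mm, 40 N). Now I'll turn 36° with a small centring shift.

{"op": "jog_arm", "data": {"moves": [0,0.005,0,0,0,0.06,-1,0,0.005,0,0,0,0.14,-1,0,0.005,0,0,0,0.22,-1,0,0.005,0,0,0,0.3,-1,0,0.005,0,0,0,0.38,-1,0,0.005,0,0,0,0.46,-1,0,0.005,0,0,0,0.54,-1,0,0.005,0,0,0,0.6,-1]}}

```text
time: 26.05
position: [0.554, 0.1486, 0.067]
tool_rot: [0.089, 3.139, -0.0]
ft_force: [-1.9, 0.7, 4.4]
grip_width: 0.157
grip_force: 40.0
```

```bash
python3 - <<'E'
from h import *
st();go(.5541,.1485,.066,51);print(ctrl.get_state()["torque"])
E
```

```text
{'time': 26.05, 'position': [0.554, 0.1486, 0.067], 'tool_rot': [0.089, 3.1391, -0.0004], 'joint_positions': [0.3627, 0.3641, -0.7956, 1.7776, 0.2875, 1.119, 0.9869], 'ft_force': [-1.9493, 0.7154, 4.4182], 'grip_width': 0.157, 'grip_force': 40.0042}
units [-0.0002 -0.0003  0.0035] [1.000e-04 1.200e-03 5.959e-01]
[0.43439627 0.28031476 0.03561419]
```

{"op": "jog_arm", "data": {"moves": [0,0,0,0,0,0.08,-1,0,0,0,0,0,0.16,-1,0,0,0,0,0,0.24,-1,0,0,0,0,0,0.32,-1,0,0,0,0,0,0.4,-1,0,0,0,0,0,0.48,-1,0,0,0,0,0,0.55,-1,0,0,0,0,0,0.595,-1]}}

```text
time: 27.05
position: [0.5538, 0.148, 0.0671]
tool_rot: [1.047, 2.961, -0.001]
ft_force: [-1.8, 0.6, 5.4]
grip_width: 0.157
grip_force: 40.0
```

{"op": "jog_arm", "data": {"moves": [0,0,0,0,0,0,-1,0,0,0,0,0,0,-1,0,0,0,0,0,0,-1,0,0,0,0,0,0,-1,0,0,0,0,0,0,-1,0,0,0,0,0,0,-1,0,0,0,0,0,0,-1,0,0,0,0,0,0,-1]}}

```text
time: 28.05
position: [0.5538, 0.148, 0.067]
tool_rot: [1.044, 2.962, -0.001]
ft_force: [-2.6, 0.5, 6.5]
grip_width: 0.159
grip_force: 40.0
```

```bash
python3 - <<'E'
from h import *
st();go(.5541,.1485,.066,51);print(ctrl.get_state()["torque"])
# ring & pointer in the fixed views
for n in("wrist","top","scene"):
    a=snap(n);h=hsv(a);m=cv2.inRange(h,(6,150,110),(19,255,255));u,v=proj(a,[.5538,.148,.05]).astype(int)
    print(n,u,v,(m[max(v-30,0):v+30,max(u-30,0):u+30]>0).sum())
    if n=="scene":
        k=m[v-32:v+32,u-32:u+32]
        for r in k[10:56]: print("".join("#" if q else "." for q in r))
        t=np.linspace(0,2*np.pi,72);E=np.array([proj(a,[.5538+.055*np.cos(q),.148+.055*np.sin(q),z]) for q in t for z in(.045,.055)])-[u-32,v-22];print(E.min(0),E.max(0))
E
```

```text
{'time': 28.05, 'position': [0.5538, 0.148, 0.067], 'tool_rot': [1.0441, 2.9621, -0.0012], 'joint_positions': [0.2789, 0.3362, -0.6891, 1.7804, 0.2378, 1.1091, 0.4034], 'ft_force': [-2.6094, 0.4616, 6.5217], 'grip_width': 0.1591, 'grip_force': 40.0019}
units [0.0003 0.0018 0.0035] [-0.0004  0.001   0.0028]
[ 0.11846105  0.40793985 -0.02251304]
wrist 278 229 0
top 225 197 6
scene 257 183 166
................................................................
................................................................
................................................................
................................................................
................................................................
................................................................
................................................................
................................................................
................................................................
................................................................
......................##................................
[... 1607 characters left out ...]
..........................
................................................................
................................................................
................................................................
................................................................
................................................................
................................................................
................................................................
................................................................
................................................................
................................................................
[17.8 13.1] [47.4 32.5]
```

The tool has turned 72° and the twist on the wrist is about zero, so the knob is in a stop. The ring's outline matches the seated prediction. Handing in.

```bash
python3 -c "
from bench import ctrl
print(ctrl.close_job())"
```

```text
the job is handed in; nothing more can be done
None
```

The job is handed in, with no verdict returned: the ring measured as seated round the boss and let go at home, and the knob is turned 72° clockwise to the third stop and still gripped at 40 N, after a first tab grasp that closed empty and was redone.

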